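Clamp an energy meter on the test bench

TASK

The energy meter stands loose between the jaws of the one-hand bar clamp that is screwed to the bench; clamp it fast so that its terminal screws can be driven. Pump the trigger, squeezing it fully towards the handle and letting it right out again each time, until the sliding jaw has closed on the meter and presses it against the fixed jaw, firmly but without crushing its plastic case; move the jaw with the trigger only, do not push the jaw or the meter by hand, and leave the other things alone. Finish while still squeezing the trigger, so that the jaws keep pressing on the meter.

Things in the scene. Friction and masses are not known exactly. Their poses are not given: they have to be found in the camera images.
- clamp: One-hand ratchet bar clamp lying on its side on a steel base plate (5 mm thick, x -40 to 112, y -60 to 145 mm), screwed down. Origin on the bench under the bar's centre line. Own axes: z up; +x from the pistol handle past the bar to the two jaws; y along the bar. All working parts have their middle at height 38 mm. Black housing x -27 to 39, y -33 to 13, top at 56 mm.
- handle_back (a point): Middle of the flat back face of the black pistol handle, at clamp x -60, y -28, z 38 mm; fixed. The handle spans clamp x -122 to -20, y -28 (back) to -6 (front), z 25 to 51 mm. Below the handle and trigger is only the bench; beyond the handle's back and the trigger's front there is 40 mm or more of free room.
- trigger: Grey trigger lever on the +y side of the handle: grip part 70 mm long (clamp x about -37 to -107), 9 mm thick, 20 mm high (z 28 to 48), hinged about the vertical at its origin (clamp x 30, y 6, z 38 mm). Squeezing moves the grip towards the handle, the clamp's -y. Return spring 1.5 to 3 N at the grip.
- trigger_front (a point): Middle of the trigger's front face (the one away from the handle), 60 mm on the handle side of the bar, z 38 mm; moves with the trigger: clamp y about +21 mm at rest, +5 fully squeezed, so handle and trigger together measure 49 mm there at rest and 33 mm squeezed. 10 to 18 N here is a good squeeze; each newton beyond the first 4 or so gives about 1.7 N at the jaws.
- trigger_angle (a joint): 0 at rest (let right out), 0.18 rad fully squeezed, at its stop (16 mm at trigger_front). Each full squeeze draws the bar one tooth, 6 mm, and the bar stays there as the trigger is let out; for this go past 0.16, then back below 0.02. Once the jaws have closed on the meter the trigger stops part way, below 0.16. Letting go then loses most of the squeeze.
- jaw: Toothed steel bar (18 x 6 mm, 256 mm long) with the sliding jaw at its +y end, black plastic with a rubber pad. It slides along the clamp's y, only towards the fixed jaw. Origin as clamp when jaw_travel is 0.
- jaw_travel (a joint): How far the bar and sliding jaw have been drawn towards the fixed jaw, m: 0 fully open (93 mm between the pads), growing as it closes; about 0.039 to 0.041 with the meter held. Starts at 0.008 to 0.022.
- jaw_pad (a point): Middle of the sliding jaw's pad face (30 mm long in x, 32 mm high), facing the clamp's -y.
- fixed_pad (a point): Middle of the fixed jaw's pad face (30 mm long in x, 32 mm high), at clamp x 60, y 16, z 38 mm, facing +y.
- meter: Rail-mount energy meter, white plastic, loose, lying on its back on the base plate between the pads: 54 mm wide (its y, across the jaws), 90 mm long (its x), 62 mm high with lower shoulders of 45 mm at both ends; 0.18 to 0.33 kg. Origin at the centre of its underside. When clamped its origin lies 27 mm from the fixed pad's face (clamp y 43 mm). The case cracks if the sliding jaw presses with more than 60 N.
- breaker: Bystander: narrow white circuit breaker with a black toggle, 84 x 18 x 70 mm, lying on its back. Origin at the centre of its underside.
- screwdriver: Bystander: screwdriver 200 mm long, lying along its own x. Leave it alone.
- screw_tray: Bystander: grey open tray 100 x 140 x 30 mm with a few terminal screws. Origin at the centre of its underside.
There are look-alikes about, which are no part of the job. There is more than one size of the meter; the job needs the larger.

How it is judged (in metres and radians):
On the way, in this order (a step that is already met when the one before it is completed fails the run):
1. the trigger has been squeezed fully once (value of joint trigger_angle above 0.155 rad), for 0.05 s.
2. the trigger has been let out again (value of joint trigger_angle below 0.03 rad), for 0.05 s.
3. the sliding jaw has come up to the meter and presses on it (contact force between jaw and meter above 1 N), for 0.1 s.
At the end, for the whole second after the job is handed in: The meter lies flat and square between the pads, against the fixed jaw (within 2.5 mm), the sliding jaw presses on it with 6 to 45 N, and the fingers are still pressing on the trigger with more than 3 N; nothing of the robot touches the meter (contact force between jaw and meter between 6 and 45 N and contact force between the fingers and trigger above 3 N and contact force between each of the arm, the fingers and meter below 0.5 N and y of meter in the frame of clamp between 0.0395 and 0.0455 m and x of meter in the frame of clamp between 0.04 and 0.08 m and angle between the x axis of meter and the x axis of clamp, either way round below 0.06 rad and angle between meter's own z axis and vertical below 0.06 rad and linear speed of meter below 0.02 m/s); the arm keeps its last pose, push and grip.
It fails at once if the meter is crushed: the jaw presses with more than 60 N (contact force between jaw and meter above 60 N).
It fails at once if the robot pushes the sliding jaw or its bar directly (contact force between any of the arm, the fingers and jaw above 1 N).
It fails at once if the robot pushes the meter (contact force between any of the arm, the fingers and meter above 1 N).
It fails at once if a bystander is disturbed (moved more than 20 mm) (distance of any of breaker, screwdriver, screw_tray from where it was at the start of the episode above 0.02 m).
It also fails if it takes over 48 s, if anything falls off the work surface, if the arm or the gripper's body presses on something with over 40 N, if the wrist force passes 120 N, or if a joint passes its speed limit or range.

ROBOT

A 7-joint arm with a two-finger parallel gripper is mounted at the origin on the work surface. World frame = base frame: x ahead of the robot, y to its left, z up, the work surface at z = 0. Lengths are in mm, angles in degrees, forces in N, time in s.
With the tool pointing down it reaches from about 350 to 900 mm from the base axis. Payload 7.2 kg.
Tool frame: the origin (TCP) lies midway between the tips of the shut fingers; the grasp point (between the pads) lies 19 mm behind it; x points along the fingers, y is the direction in which the jaws open and shut, and the axes are right-handed (so a half turn about x gives the same grasp; the last joint's range is limited). The gripper opens to 88 mm and grips with 3 to 60 N. Pads are 20 mm wide; open, the fingers measure 115 mm over their backs; the gripper's body (75 mm by 178 mm) begins 61 mm behind the grasp point.
Start: joints at [-77.361, 23.554, -0.728, 91.456, 0.321, 64.991, -4.71], TCP at [178.011, 599.117, 222.653] pointing down, gripper open.
Joint ranges: [-169.25, 169.25], [-16.82, 113.86], [-84.01, 82.57], [7.8, 145.47], [-59.2, 239.2], [7.22, 106.19], [-163.78, 163.78]. Speed limits (degrees/s): [136.94, 136.94, 172.46, 172.46, 180, 180, 180].

INTERFACE

Orientations are given as [roll, pitch, yaw] about the fixed x, y, z axes, in that order (R = Rz(yaw) Ry(pitch) Rx(roll)).
In Python, from workcell import sensors, vision, workorder gives the robot as it stands.
- The arm moves only by the shell command python3 -m pendant 'ROWS' [FORCE]. ROWS is JSON, a list of rows, each a list of 5 numbers: the shift along the tool's x, y, z in mm, then the turn about the tool's x in degrees, then the opening, from 0 (shut) to 1 (fully open). In form: [[tx, ty, tz, twist, jaw], ...]. A call has 1 to 20 rows; each row shifts and turns the pose as measured when the row begins, along the tool's axes as they then stand; what a row does not reach is not made up. A row lasts 1/8 s, in which the tool goes at most 62.5 mm and 10.7 degrees, less where a joint would pass 70% of its speed; a pose out of reach is approached as far as the arm can. A call is refused whole if a number of a shift passes 62.5 or a number of a turn 10.7, either way. A call with a gripper value outside its range is refused whole. The fingers move at their own pace and stop on an object; FORCE is the grip in N (left out, the last holds). Time passes only in rows, so rows that do not move let the fingers close. It gives the time, the measured TCP pose, the force and the opening at its end, in the units of the state.
- sensors.get_state(): the state, without advancing time (a new reading comes with each control period).
- vision.get_image(name): name is "scene" or "top" or "wrist"; returns a dict with "color" (480x640x3 uint8, red, green, blue), "range_z" (480x640 float32, mm along the optical axis (not along the pixel's ray), 0 where there is no reading), "fx", "fy", "cx", "cy" (pixels), "k1" (the pictures are not rectified: a ray, as slopes to the right and down, at radius r is drawn at 1 + k1 r^2 times it, then the intrinsics apply), "view" (4x4, takes a point from world to camera coordinates). Camera axes: x right, y down, z forward; pixel columns grow to the right and rows downward; lengths in mm; the calibration is good to about 2 mm. A picture is of the moment at which its call begins.
- workorder.job_done(): hands the job in, once; it reports no verdict.
The state is a dict: "clock": time; "qpos": joint angles; "joint_vel": joint speeds; "joint_torque": joint torques, N m; "ee_pos": TCP position; "eef_rot": TCP orientation; "ft_force": force on the tool from outside, world axes, zero at the start; "torque": the same for the moment, N m; "finger_gap": opening from 0.0 (shut) to 1.0 (fully open).
Only numpy, scipy, OpenCV 4.12 (cv2) and the standard library are available. Lean on these libraries where they do the work, as an engineer would, in place of code of your own. Each camera call takes 0.05 s, during which the arm holds its last target.

## Working session

There is one attempt and no reset: what is moved stays moved. The work goes in short steps, Python scripts to look and compute and a shell command to move; the robot and the scene stay as the last step left them, time stands still between calls to the robot, and variables do not carry over. Pictures are saved under pics/ and viewed, and the job is handed in when it is done.

```bash
mkdir -p pics; ls; cat > h.py <<'E'
import numpy as np, cv2, pickle
from workcell import sensors, vision, workorder
def grab(tag,names=("scene","top","wrist")):
    out={}
    for n in names:
        im=vision.get_image(n); out[n]=im
        cv2.imwrite(f"pics/{tag}_{n}.png",cv2.cvtColor(im["color"],cv2.COLOR_RGB2BGR))
    pickle.dump(out,open(f"pics/{tag}.pkl","wb")); return out
def rays(im,uv):
    uv=np.atleast_2d(np.array(uv,float))
    x=(uv[:,0]-im["cx"])/im["fx"]; y=(uv[:,1]-im["cy"])/im["fy"]
    k=im["k1"]; a,b=x.copy(),y.copy()
    for _ in range(20):
        s=1+k*(a*a+b*b); a=x/s;b=y/s
    V=np.array(im["view"]);R=V[:3,:3];t=V[:3,3]
    c=-R.T@t; d=np.stack([a,b,np.ones_like(a)],1)@R
    return c,d
def onplane(im,uv,z):
    c,d=rays(im,uv); s=(z-c[2])/d[:,2]; return c+d*s[:,None]
def bydepth(im,uv):
    c,d=rays(im,uv); uv=np.atleast_2d(uv).astype(int)
    return c+d*im["range_z"][uv[:,1],uv[:,0]][:,None]
E
python3 - <<'E'
from h import *
print(sensors.get_state())
o=grab("a")
for n in o: print(n,{k:o[n][k] for k in("fx","fy","cx","cy","k1")}, rays(o[n],[[320,240]]))
E
```

```text
pics
{'clock': 0.0, 'qpos': array([-77.36257171,  23.60035748,  -0.72943735,  91.50558236,
         0.31990638,  64.99106271,  -4.70941022]), 'joint_vel': array([ 0.01512887,  0.06760294,  0.0582408 ,  0.05078146, -0.04771126,
       -0.035286  , -0.03702177]), 'joint_torque': array([-1.65588945e-04, -5.87951159e+01,  6.41786847e-01, -2.91066492e+01,
       -5.38220617e-02,  1.84299541e-02,  1.43957632e-04]), 'ee_pos': array([177.8555165 , 598.60649955, 221.79432937]), 'eef_rot': array([ -86.70192645,   89.90502076, -103.24460491]), 'ft_force': array([ 0.35074397,  0.3560815 , -0.066869  ]), 'torque': array([ 0.01854627,  0.04902002, -0.00797069]), 'finger_gap': 0.996263947056141}
scene {'fx': 456.11323836966744, 'fy': 456.11323836966744, 'cx': 314.7861050582599, 'cy': 240.72368118353035, 'k1': 0.029141074604771368} (array([1051.19210535, -482.50460396,  647.27751996]), array([[-0.4697233 ,  0.57972471, -0.66589223]]))
top {'fx': 465.10433600915263, 'fy': 465.10433600915263, 'cx': 322.1771297044302, 'cy': 228.0032817323849, 'k1': -0.019179468600353206} (array([466.93354857,  -5.30365101, 961.74890487]), array([[ 0.17698435,  0.01351912, -0.98446991]]))
wrist {'fx': 369.63123837999825, 'fy': 369.63123837999825, 'cx': 316.03834950950073, 'cy': 237.15049037077543, 'k1': -0.06466034746093739} (array([107.80766932, 619.51278625, 383.62055944]), array([[ 0.26444574, -0.06877158, -0.96203598]]))
```

View pics/a_scene.png

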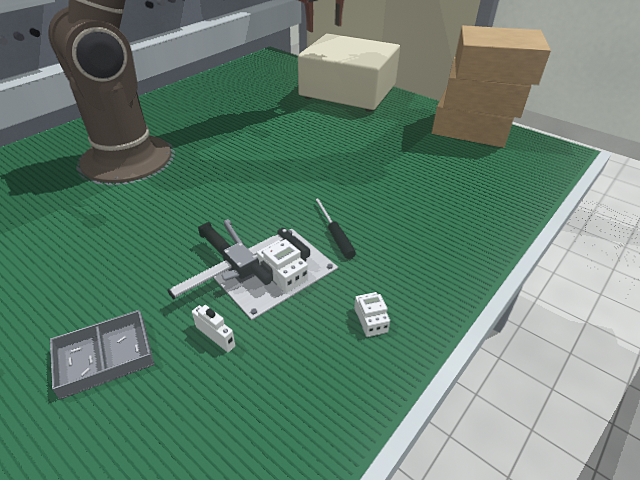

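View pics/a_top.png

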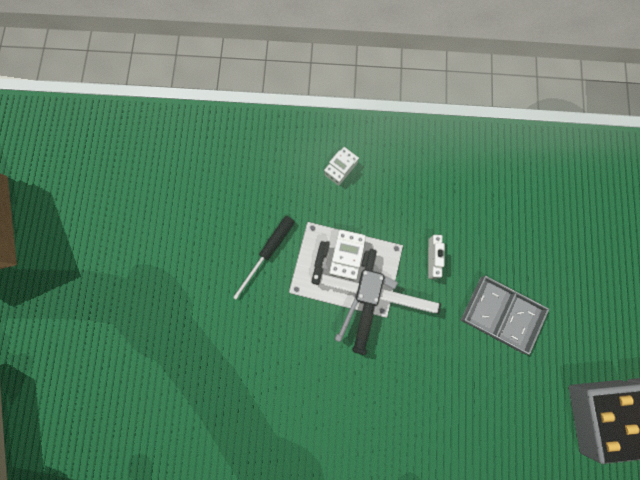

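View pics/a_wrist.png

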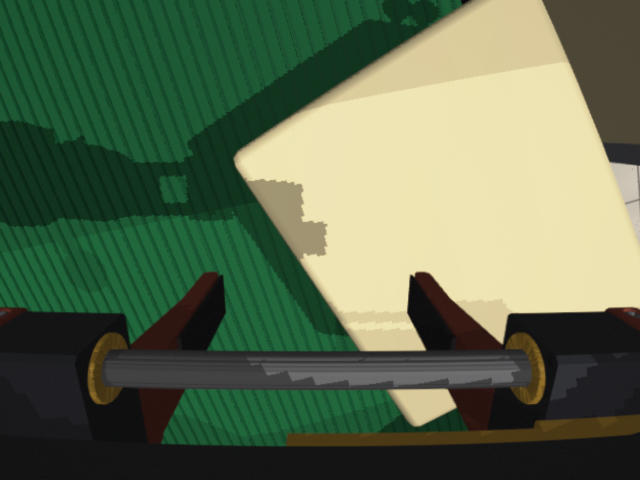

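```bash
python3 - <<'E'
from h import *
o=pickle.load(open("pics/a.pkl","rb"));t=o["top"]
im=t["color"][190:380,270:460]
cv2.imwrite("pics/a_crop.png",cv2.cvtColor(cv2.resize(im,None,fx=3.15,fy=3.15,interpolation=cv2.INTER_CUBIC),cv2.COLOR_RGB2BGR))
s=o["scene"]["color"][190:330,160:350]
cv2.imwrite("pics/a_crop2.png",cv2.cvtColor(cv2.resize(s,None,fx=4,fy=4,interpolation=cv2.INTER_CUBIC),cv2.COLOR_RGB2BGR))
for uv,z in [((360,348),51),((338,338),48),((370,288),56),((400,242),5),((309,225),5),((291,293),5),((386,315),5),((438,306),40)]:
    print(uv,onplane(t,[uv],z)[0].round(1),bydepth(t,[uv])[0].round(1))
E
```

```text
(360, 348) [427.3 -82.1  51. ] [427.5 -81.8  54.8]
(338, 338) [443.2 -39.4  48. ] [443.1 -39.4  47.5]
(370, 288) [541.6 -95.7  56. ] [541.7 -95.7  55.2]
(400, 242) [ 645.3 -159.3    5. ] [ 645.8 -159.6    2.7]
(309, 225) [669.4  33.    5. ] [669.1  32.9   6.7]
(291, 293) [525.4  59.9   5. ] [525.8  60.3  -1.2]
(386, 315) [ 493.5 -135.5    5. ] [ 493.5 -135.5    4.4]
(438, 306) [ 516.2 -231.9   40. ] [ 516.1 -231.4   42.2]
```

View pics/a_crop.png

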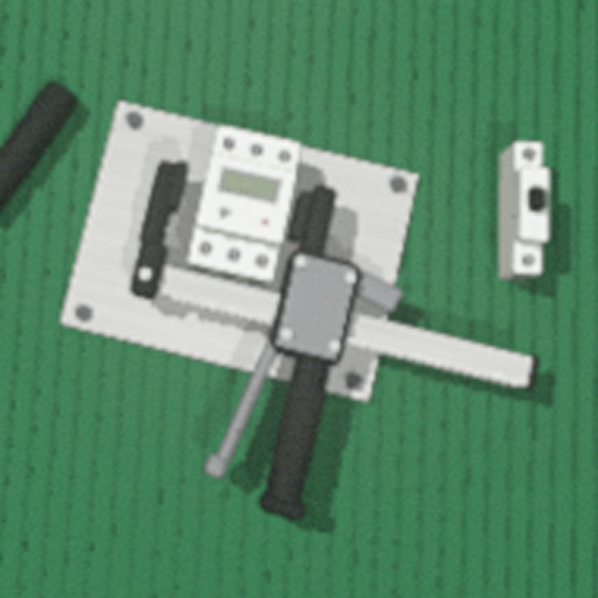

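View pics/a_crop2.png

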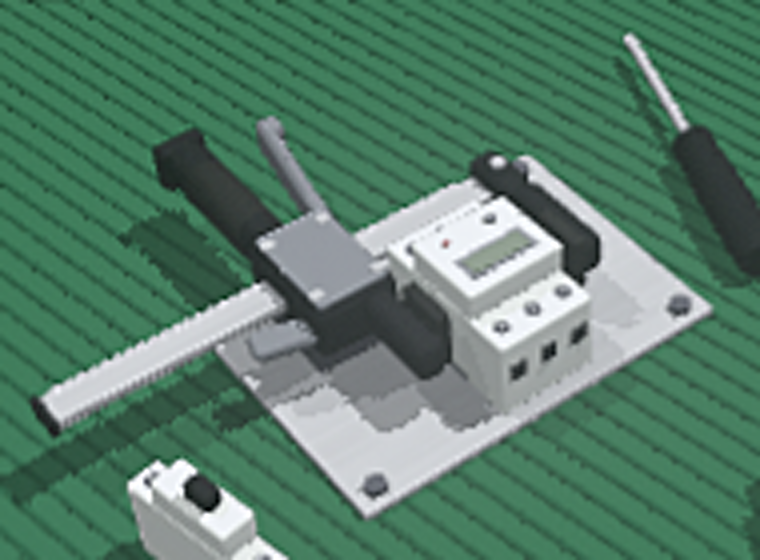

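```bash
python3 - <<'E'
from h import *
o=pickle.load(open("pics/a.pkl","rb"));t=o["top"]
cr=np.array([[120,100],[418,174],[368,402],[63,323]])/3.15+[270,190]
W=onplane(t,cr,5)[:,:2]
C=np.array([[112,145],[112,-60],[-40,-60],[-40,145.]])
# also depth/plane housing
wc=W.mean(0);cc=C.mean(0)
A=(C-cc).T@(W-wc);th=np.arctan2(A[0,1]-A[1,0],A[0,0]+A[1,1])
R=np.array([[np.cos(th),-np.sin(th)],[np.sin(th),np.cos(th)]]);p=wc-R@cc
print(np.degrees(th),p,(W-(C@R.T+p)).round(1))
print("house",onplane(t,np.array([[317,308]])/3.15+[270,190],56)[0],R@[6,-10]+p)
inv=lambda w:R.T@(np.array(w)[:2]-p)
for n,uv,z in [("trig end",(215,466),48),("trig mid",(245,400),48),("handle end",(283,508),51),("handle mid",(303,420),51),("bar end",(535,372),47)]:
    w=onplane(t,np.array([uv])/3.15+[270,190],z)[0]; print(n,w.round(1),inv(w).round(1))
np.savez("clamp.npz",R=R,p=p)
P=lambda x,y:(R@[x,y]+p).round(1)
print("grip centre rest",P(-60,-3.5),"x-75",P(-75,-3))
st=sensors.get_state()
print(st["ee_pos"],st["eef_rot"])
from scipy.spatial.transform import Rotation as Ro
print(Ro.from_euler("xyz",st["eef_rot"],degrees=True).as_matrix().round(3))
E
```

```text
-10.524588085802101 [539.27927317 -86.47566534] [[ 0.4 -0.3]
 [ 0.4  0.8]
 [-0.6  0.8]
 [-0.2 -1.4]]
house [542.11990983 -96.8736439   56.        ] [543.35175819 -97.40337626]
trig end [443.3 -39.9  48. ] [-102.9   28.3]
trig mid [483.9 -56.   48. ] [-60.   19.8]
handle end [421.3 -82.1  51. ] [-116.8  -17.2]
handle mid [474.1 -91.8  51. ] [-63.2 -17.1]
bar end [ 512.  -233.9   47. ] [ 1.000e-01 -1.499e+02]
grip centre rest [479.6 -79. ] x-75 [465.  -75.7]
[177.91885813 598.74158189 222.00432072] [ -85.34701461   89.92855533 -101.89242926]
[[-0.     0.285  0.959]
 [-0.001  0.959 -0.285]
 [-1.    -0.001  0.   ]]
```

```bash
python3 -m pendant '[[0,-25,20,0,1],[0,-48,40,0,1],[0,-48,40,0,1],[0,-48,40,0,1],[0,-48,40,0,1],[0,-48,40,0,1]]' 12; cat > d.py <<'E'
from h import *
from scipy.spatial.transform import Rotation as Ro
import sys
z=np.load("clamp.npz");R,p=z["R"],z["p"]
st=sensors.get_state();M=Ro.from_euler("xyz",st["eef_rot"],degrees=True).as_matrix()
x,y,h=map(float,sys.argv[1:4])
tgt=np.r_[R@[x,y]+p,h]
a=np.degrees(np.arctan2(M[1,1],M[0,1]));b=90+np.degrees(np.arctan2(R[1,0],R[0,0]))
print("t",round(st["clock"],2),"delta tool",(M.T@(tgt-st["ee_pos"])).round(1),"twist",round(-((b-a+90)%180-90),2),"tilt",M[:,0].round(3))
print("tcp clamp",(R.T@(st["ee_pos"][:2]-p)).round(1),"z",st["ee_pos"][2].round(1),"F clamp",(R.T@st["ft_force"][:2]).round(1),st["ft_force"][2].round(1),"gap",round(st["finger_gap"]*88,1),"q",st["qpos"].round(0))
E
python3 d.py -62 -11.5 160
```

```text
clock: 0.9
ee_pos: [312.3, 281.5, 220.0]
eef_rot: [-114.7, 89.8, -130.9]
ft_force: [1.7, -0.0, 0.1]
finger_gap: 1.0
t 0.9 delta tool [  60.4 -307.8  259.8] twist -5.61 tilt [-0.002 -0.002 -1.   ]
tcp clamp [-290.4  320.3] z 220.0 F clamp [1.7 0.3] 0.1 gap 88.0 q [-56.   3.   7. 118.  -0.  58.  26.]
```

```bash
python3 -m pendant '[[0,-46,39,0,1],[0,-46,39,0,1],[0,-46,39,0,1],[0,-46,39,0,1],[0,-46,39,0,1],[0,-40,34,0,1],[0,0,0,-5.6,1],[0,0,0,0,1]]' 12;python3 d.py -62 -11.5 160; python3 -c "
from h import *
grab('b',('wrist','top'))"
```

```text
clock: 1.9
ee_pos: [460.7, -57.8, 221.2]
eef_rot: [-6.8, 89.9, -17.7]
ft_force: [0.2, 1.0, 0.0]
finger_gap: 0.998
t 1.9 delta tool [ 61.3 -25.2  20.5] twist -0.33 tilt [ 0.002 -0.001 -1.   ]
tcp clamp [-82.5  13.9] z 221.2 F clamp [0.1 1. ] 0.0 gap 87.9 q [-27.   8.  31. 115.  -5.  59.  86.]
```

View pics/b_wrist.png

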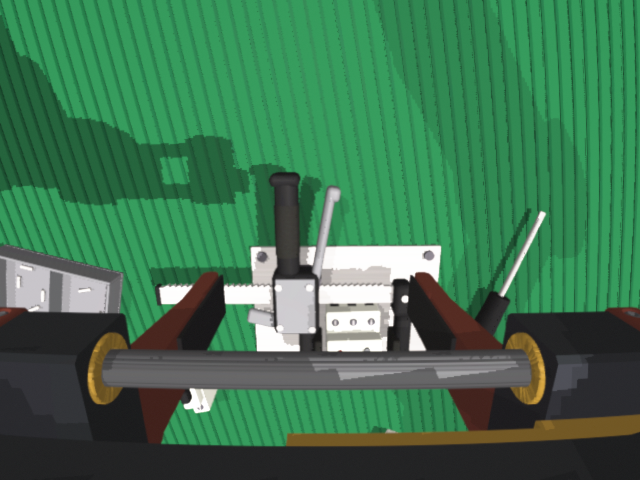

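```bash
python3 - <<'E'
from h import *
w=pickle.load(open("pics/b.pkl","rb"))["wrist"]
z=np.load("clamp.npz");R,p=z["R"],z["p"]
for n,uv,h in [("trig end",(333,193),48),("trig mid",(325,235),48),("handle left",(276,215),45),("handle right",(299,215),45),("house c",(295,304),56),("plate",(251,247),5),("plate",(440,247),5)]:
    q=onplane(w,[uv],h)[0]; print(n,(R.T@(q[:2]-p)).round(1),bydepth(w,[uv])[0].round(1))
E
python3 -m pendant '[[0,-13,10,-0.3,0.8],[0,-12,10,0,0.8],[30,0,0,0,0.8],[30,0,0,0,0.8],[0,0,0,0,0.8],[0,0,0,0,0.8]]' 12;python3 d.py -62 -11.5 19
```

```text
trig end [-104.6   29.2] [442.  -38.6  46.6]
trig mid [-65.  22.] [479.4 -53.   47.9]
handle left [-83.7 -23.7] [451.9 -93.9  49. ]
handle right [-83.6  -2.2] [457.9 -73.9  39. ]
house c [ 2. -7.] [540.4 -93.9  55.1]
plate [-40.3 -56.2] [ 4.907e+02 -1.355e+02  1.000e-01]
plate [-39.5 146.9] [527.5  65.3   4.4]
clock: 2.75
ee_pos: [476.9, -80.8, 161.6]
eef_rot: [31.9, 89.7, 21.3]
ft_force: [-0.5, 0.3, 0.9]
finger_gap: 0.802
t 2.75 delta tool [142.6  -6.   -0.2] twist -0.02 tilt [ 0.005  0.002 -1.   ]
tcp clamp [-62.4  -5.8] z 161.6 F clamp [-0.5  0.2] 0.9 gap 70.6 q [-22.  15.  31. 117. -10.  51.  94.]
```

```bash
python3 -m pendant '[[45,-5,0,0,0.95],[45,0,0,0,0.95],[0,0,0,0,0.95]]' 12;python3 d.py -62 -10.5 20;  python3 -c "
from h import *
grab('c',('wrist',))"
```

```text
clock: 3.12
ee_pos: [480.5, -84.2, 74.1]
eef_rot: [24.9, 89.2, 14.4]
ft_force: [-0.6, 0.1, 0.4]
finger_gap: 0.947
t 3.12 delta tool [54.  -2.3 -4.4] twist 0.07 tilt [ 0.013  0.003 -1.   ]
tcp clamp [-58.2  -8.5] z 74.1 F clamp [-0.6 -0. ] 0.4 gap 83.3 q [-18.  23.  28. 121. -17.  39. 101.]
```

View pics/c_wrist.png

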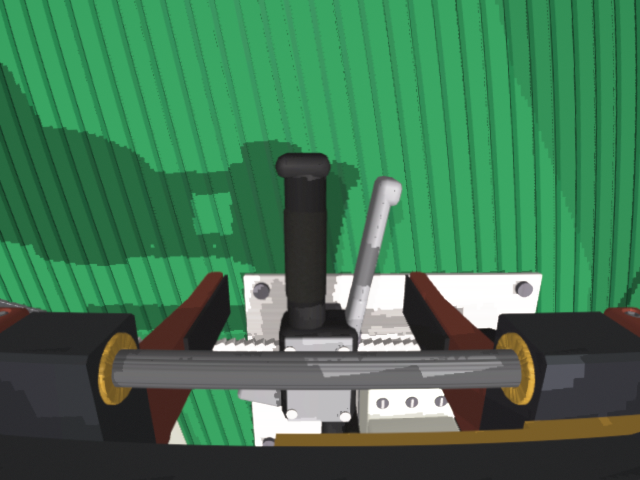

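```bash
python3 -m pendant '[[20,-2,-4,0,0.95],[20,0,0,0,0.95],[12,0,0,0,0.95],[0,0,0,0,0.95],[0,0,0,0,0.95]]' 12;python3 d.py -62 -10.5 20
```

```text
clock: 3.8
ee_pos: [486.1, -85.4, 32.4]
eef_rot: [19.4, 88.2, 8.9]
ft_force: [-0.4, 0.2, -0.6]
finger_gap: 0.95
t 3.8 delta tool [12.1 -1.9 -9.9] twist 0.1 tilt [ 0.031  0.005 -1.   ]
tcp clamp [-52.4  -8.7] z 32.4 F clamp [-0.4  0.1] -0.6 gap 83.6 q [-15.  27.  25. 122. -21.  33. 105.]
```

```bash
python3 -m pendant '[[0,-2,-10,0,0.95],[10,0,-2,0,0.95],[0,0,0,0,0.95],[0,0,0,0,0.95]]' 12;python3 d.py -62 -10.5 20
```

```text
clock: 4.3
ee_pos: [473.8, -85.0, 22.5]
eef_rot: [19.5, 88.1, 9.1]
ft_force: [-0.1, 0.0, 0.2]
finger_gap: 0.944
t 4.3 delta tool [2.6 0.  2.6] twist 0.1 tilt [ 0.032  0.005 -0.999]
tcp clamp [-64.7 -10.6] z 22.5 F clamp [-0.1  0. ] 0.2 gap 83.1 q [-14.  27.  24. 124. -22.  31. 106.]
```

```bash
python3 -m pendant '[[2,0,0,0,0.7],[0,0,0,0,0.7],[0,0,0,0,0.7]]' 12;python3 d.py -62 -10.5 20; python3 -m pendant '[[0,0,0,0,0.55],[0,0,0,0,0.55],[0,0,0,0,0.55]]';python3 d.py -62 -10.5 20
python3 -m pendant '[[0,0,0,0,0.45],[0,0,0,0,0.45],[0,0,0,0,0.45]]';python3 d.py -62 -10.5 20
```

```text
clock: 4.68
ee_pos: [473.7, -84.2, 20.2]
eef_rot: [21.5, 88.2, 11.1]
ft_force: [-0.2, 2.7, 1.8]
finger_gap: 0.707
t 4.67 delta tool [ 0.3 -0.7  2.9] twist 0.14 tilt [ 0.031  0.006 -0.999]
tcp clamp [-64.9  -9.8] z 20.2 F clamp [-0.7  2.6] 1.8 gap 62.3 q [-14.  27.  24. 124. -22.  31. 106.]
clock: 5.05
ee_pos: [473.6, -82.9, 20.2]
eef_rot: [24.2, 88.2, 13.9]
ft_force: [-0.0, 3.6, 0.2]
finger_gap: 0.556
t 5.05 delta tool [ 0.3 -2.1  3.2] twist 0.21 tilt [ 0.031  0.008 -0.999]
tcp clamp [-65.2  -8.4] z 20.2 F clamp [-0.7  3.6] 0.2 gap 48.9 q [-14.  27.  24. 124. -22.  31. 106.]
clock: 5.42
ee_pos: [473.6, -82.0, 20.2]
eef_rot: [26.0, 88.2, 15.7]
ft_force: [0.3, 4.0, 0.7]
finger_gap: 0.45
t 5.42 delta tool [ 0.3 -2.9  3.4] twist 0.25 tilt [ 0.03   0.009 -0.999]
tcp clamp [-65.4  -7.6] z 20.2 F clamp [-0.4  4. ] 0.7 gap 39.6 q [-14.  27.  24. 124. -22.  31. 106.]
```

```bash
python3 -m pendant '[[0,-3,0,0,0.35],[0,-1,0,0,0.3],[0,0,0,0,0.3],[0,0,0,0,0.3]]';python3 d.py -62 -10.5 20
```

```text
clock: 5.92
ee_pos: [473.3, -83.2, 20.3]
eef_rot: [31.1, 88.1, 20.9]
ft_force: [1.0, 4.5, 0.9]
finger_gap: 0.365
t 5.92 delta tool [ 0.3 -1.7  3.4] twist 0.4 tilt [ 0.03   0.012 -0.999]
tcp clamp [-65.4  -8.8] z 20.3 F clamp [0.2 4.6] 0.9 gap 32.1 q [-14.  27.  23. 124. -22.  31. 106.]
```

```bash
python3 -c "
import numpy as np
z=np.load('clamp.npz');np.savez('clamp.npz',R=z['R'],p=z['p']+z['R']@[0,3])"
python3 -m pendant '[[0,0,0,0,0.3],[0,0,0,0,0.3]]';python3 d.py -62 -11.5 20; python3 -m pendant '[[0,0,0,0,0.85],[0,0,0,0,0.85],[0,0,0,0,0.85],[0,0,0,0,0.85]]';python3 d.py -62 -11.5 20;  python3 -c "
from h import *
grab('d')"
```

```text
clock: 6.18
ee_pos: [473.3, -83.2, 20.3]
eef_rot: [31.2, 88.1, 21.0]
ft_force: [1.1, 5.3, 0.9]
finger_gap: 0.369
t 6.17 delta tool [0.4 0.3 3.4] twist 0.39 tilt [ 0.03   0.012 -0.999]
tcp clamp [-65.4 -11.9] z 20.3 F clamp [0.1 5.5] 0.9 gap 32.5 q [-14.  27.  23. 124. -22.  31. 106.]
clock: 6.68
ee_pos: [473.9, -85.3, 20.3]
eef_rot: [26.3, 88.1, 16.0]
ft_force: [1.0, 0.1, -0.6]
finger_gap: 0.785
t 6.67 delta tool [0.4 2.3 2.5] twist 0.29 tilt [ 0.032  0.009 -0.999]
tcp clamp [-64.5 -13.8] z 20.3 F clamp [1.  0.3] -0.6 gap 69.1 q [-14.  27.  23. 124. -22.  31. 106.]
```

View pics/d_wrist.png

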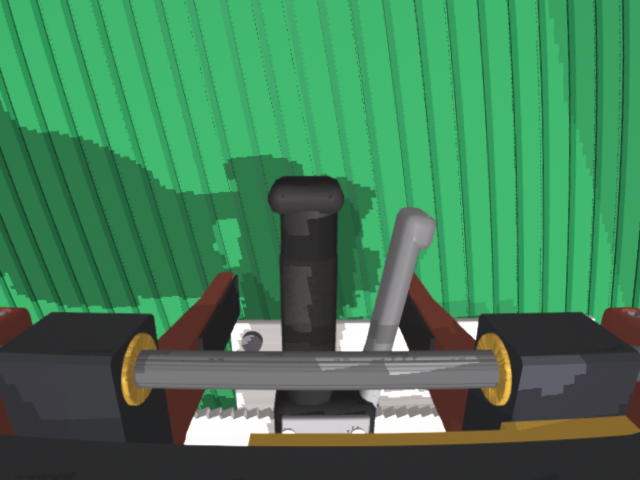

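View pics/d_scene.png

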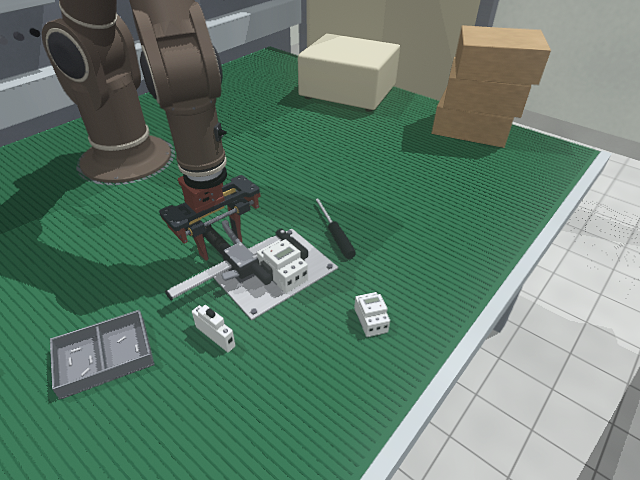

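```bash
python3 -m pendant '[[0,2,2,0,0.95],[0,0,0,0,0.95],[0,0,0,0,0.95]]';python3 d.py -62 -11.5 20;  python3 - <<'E'
from h import *
z=np.load("clamp.npz");R,p=z["R"],z["p"]
n=grab('e',('scene','top')); o=pickle.load(open('pics/a.pkl','rb'))
for k,(r0,r1,c0,c1) in {"scene":(190,330,160,350),"top":(220,330,280,450)}.items():
    a=o[k]["color"][r0:r1,c0:c1];b=n[k]["color"][r0:r1,c0:c1]
    cv2.imwrite(f"pics/e_{k}_cmp.png",cv2.cvtColor(np.vstack([cv2.resize(x,None,fx=4 if k=="top" else 4,fy=2.1 if 0 else 4,interpolation=cv2.INTER_CUBIC)[:300] if 0 else cv2.resize(x,None,fx=2.6,fy=2.0 if 0 else 2.1) for x in (a,b)]),cv2.COLOR_RGB2BGR))
E
```

```text
clock: 7.2
ee_pos: [476.2, -84.0, 20.5]
eef_rot: [25.8, 88.1, 15.5]
ft_force: [0.1, -1.0, -0.8]
finger_gap: 0.949
t 7.2 delta tool [0.5 0.6 0.5] twist 0.28 tilt [ 0.032  0.009 -0.999]
tcp clamp [-62.5 -12.1] z 20.5 F clamp [ 0.2 -0.9] -0.8 gap 83.6 q [-14.  27.  24. 124. -22.  31. 106.]
```

View pics/e_scene_cmp.png

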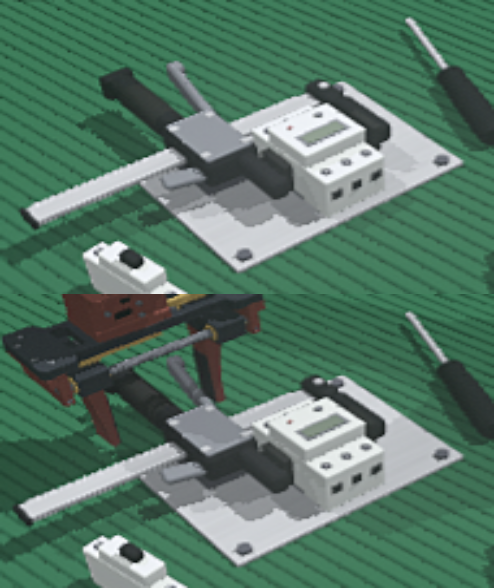

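View pics/e_top_cmp.png

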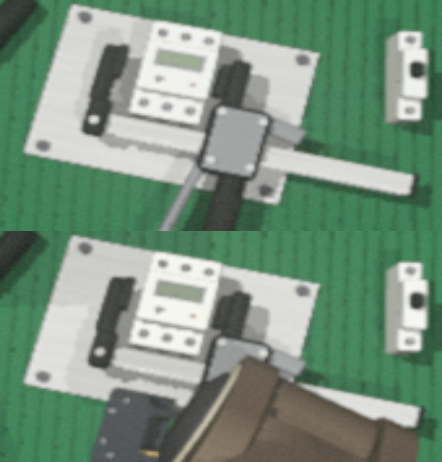

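```bash
python3 -m pendant '[[0,0,0,0,0.7],[0,0,0,0,0.45],[0,-1,0,0,0.3],[0,-1,0,0,0.3],[0,0,0,0,0.3],[0,0,0,0,0.3],[0,0,0,0,0.3]]' 12;python3 d.py -62 -11.5 20;python3 -m pendant '[[0,0,0,0,0.3]]' ; python3 -m pendant '[[0,0,0,0,0.95],[0,0,0,0,0.95],[0,0,0,0,0.95],[0,0,0,0,0.95],[0,0,0,0,0.95],[0,0,0,0,0.95],[0,0,0,0,0.95]]';python3 d.py -62 -11.5 20
```

```text
clock: 8.18
ee_pos: [475.1, -83.4, 20.5]
eef_rot: [32.5, 88.2, 22.4]
ft_force: [-0.3, 1.9, 0.1]
finger_gap: 0.375
t 8.18 delta tool [0.5 0.2 1.7] twist 0.4 tilt [ 0.03   0.012 -0.999]
tcp clamp [-63.7 -11.7] z 20.5 F clamp [-0.6  1.8] 0.1 gap 33.0 q [-14.  27.  23. 124. -22.  31. 106.]
clock: 8.3
ee_pos: [475.0, -83.4, 20.4]
eef_rot: [32.6, 88.2, 22.5]
ft_force: [0.4, 3.6, 1.3]
finger_gap: 0.371
clock: 9.18
ee_pos: [475.7, -85.1, 20.5]
eef_rot: [28.3, 88.1, 18.1]
ft_force: [0.4, 0.6, -1.0]
finger_gap: 0.953
t 9.18 delta tool [0.5 1.8 0.8] twist 0.32 tilt [ 0.031  0.01  -0.999]
tcp clamp [-62.8 -13.3] z 20.5 F clamp [0.3 0.7] -1.0 gap 83.9 q [-14.  27.  23. 124. -22.  31. 106.]
```

Full squeeze again (gap 33 mm). Third stroke.

```bash
python3 -m pendant '[[0,1,0,0,0.7],[0,0,0,0,0.45],[0,-1,0,0,0.3],[0,-1,0,0,0.3],[0,0,0,0,0.3],[0,0,0,0,0.3],[0,0,0,0,0.3],[0,0,0,0,0.3]]' 12;python3 d.py -62 -11.5 20
```

```text
clock: 10.18
ee_pos: [474.7, -83.2, 20.5]
eef_rot: [35.6, 88.1, 25.6]
ft_force: [-0.5, 2.1, 1.5]
finger_gap: 0.373
t 10.18 delta tool [0.5 0.1 2.1] twist 0.46 tilt [ 0.029  0.014 -0.999]
tcp clamp [-64.1 -11.6] z 20.5 F clamp [-0.9  2. ] 1.5 gap 32.9 q [-14.  27.  23. 124. -23.  31. 106.]
```

```bash
python3 - <<'E'
from h import *
n=grab('f',('scene',))
cv2.imwrite("pics/f_c.png",cv2.cvtColor(cv2.resize(n["scene"]["color"][190:330,160:350],None,fx=4,fy=4,interpolation=cv2.INTER_CUBIC),cv2.COLOR_RGB2BGR))
E
```

```text
(no output)
```

View pics/f_c.png

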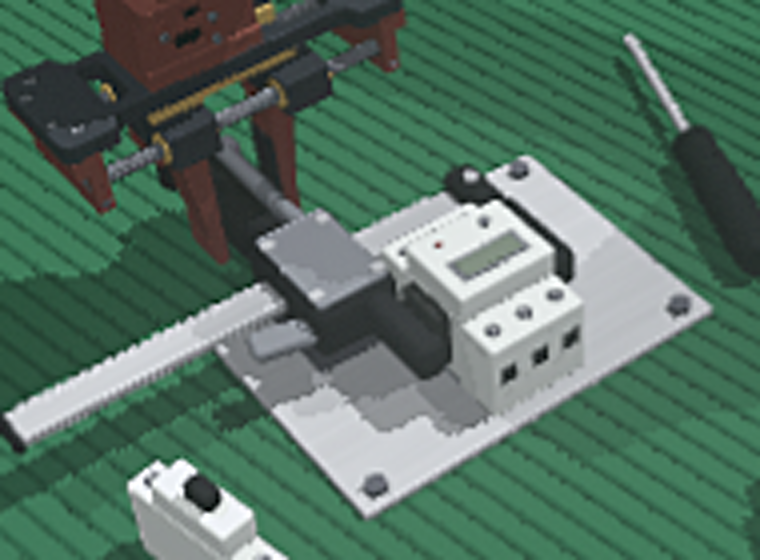

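```bash
python3 -m pendant '[[0,0,0,0,0.95],[0,0,0,0,0.95],[0,0,0,0,0.95],[0,0,0,0,0.95],[0,0,0,0,0.95],[0,0,0,0,0.95],[0,0,0,0,0.95]]';python3 d.py -62 -11.5 20;  python3 -m pendant '[[0,1,1,0.3,0.7],[0,0,0,0,0.45],[0,-1,0,0,0.3],[0,-1,0,0,0.3],[0,0,0,0,0.3],[0,0,0,0,0.3],[0,0,0,0,0.3],[0,0,0,0,0.3]]' 12;python3 d.py -62 -11.5 20
```

```text
clock: 11.1
ee_pos: [475.2, -84.7, 20.5]
eef_rot: [31.8, 88.1, 21.7]
ft_force: [0.8, -0.3, 0.2]
finger_gap: 0.949
t 11.1 delta tool [0.6 1.5 1.3] twist 0.39 tilt [ 0.03   0.012 -0.999]
tcp clamp [-63.3 -13. ] z 20.5 F clamp [ 0.8 -0.1] 0.2 gap 83.5 q [-14.  27.  23. 124. -22.  31. 106.]
clock: 12.1
ee_pos: [476.1, -79.8, 20.5]
eef_rot: [44.3, 88.0, 34.0]
ft_force: [-0.1, 2.2, 0.8]
finger_gap: 0.455
t 12.1 delta tool [ 0.5 -3.5  1.3] twist 0.29 tilt [ 0.029  0.019 -0.999]
tcp clamp [-63.4  -8. ] z 20.5 F clamp [-0.5  2.1] 0.8 gap 40.0 q [-14.  27.  23. 124. -23.  31. 106.]
```

```bash
python3 -m pendant '[[0,0,0,0,0.3],[0,0,0,0,0.3],[0,0,0,0,0.3],[0,0,0,0,0.3]]' 15;python3 d.py -62 -11.5 20; python3 -m pendant '[[0,0,0,0,0.3],[0,0,0,0,0.3],[0,0,0,0,0.3],[0,0,0,0,0.3]]';python3 d.py -62 -11.5 20; python3 - <<'E'
from h import *
n=grab('g')
cv2.imwrite("pics/g_c.png",cv2.cvtColor(cv2.resize(n["scene"]["color"][190:330,160:350],None,fx=4,fy=4,interpolation=cv2.INTER_CUBIC),cv2.COLOR_RGB2BGR))
cv2.imwrite("pics/g_t.png",cv2.cvtColor(cv2.resize(n["top"]["color"][215:315,280:410],None,fx=6,fy=6,interpolation=cv2.INTER_CUBIC),cv2.COLOR_RGB2BGR))
E
```

```text
clock: 12.6
ee_pos: [476.0, -80.0, 20.5]
eef_rot: [44.3, 88.0, 34.1]
ft_force: [-0.7, 2.5, 0.7]
finger_gap: 0.447
t 12.6 delta tool [ 0.5 -3.4  1.4] twist 0.27 tilt [ 0.029  0.019 -0.999]
tcp clamp [-63.4  -8.2] z 20.5 F clamp [-1.1  2.3] 0.7 gap 39.4 q [-14.  27.  23. 124. -23.  31. 106.]
clock: 13.1
ee_pos: [476.0, -79.9, 20.5]
eef_rot: [44.3, 88.0, 34.0]
ft_force: [0.0, 2.7, 0.7]
finger_gap: 0.449
t 13.1 delta tool [ 0.5 -3.4  1.3] twist 0.28 tilt [ 0.029  0.019 -0.999]
tcp clamp [-63.4  -8.1] z 20.5 F clamp [-0.4  2.7] 0.7 gap 39.6 q [-14.  27.  23. 124. -23.  31. 106.]
```

View pics/g_c.png

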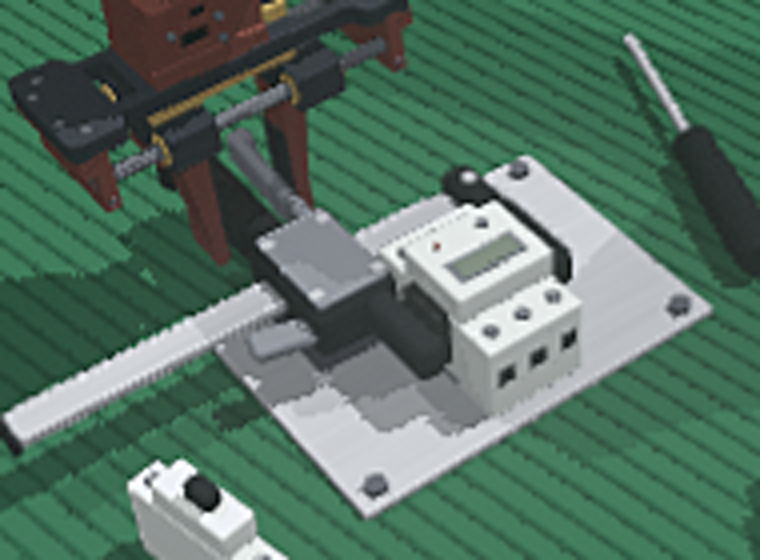

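View pics/g_t.png

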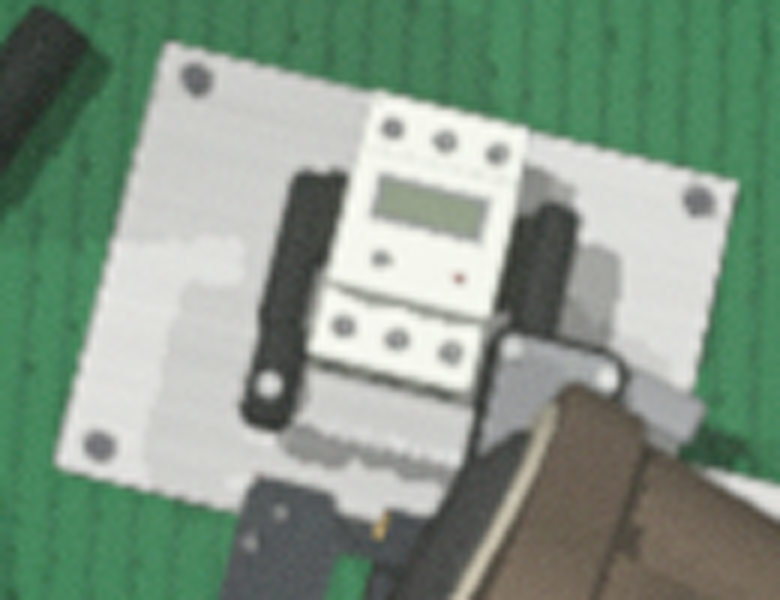

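```bash
python3 - <<'E'
from h import *
z=np.load("clamp.npz");R,p=z["R"],z["p"];t=pickle.load(open("pics/g.pkl","rb"))["top"]
for n,uv,h in [("shoulderL",(308,353),50),("shoulderR",(472,390),50),("top farL",(368,95),50),("top farR",(527,130),50),("plateTL",(165,42),5),("plateTR",(738,182),5),("fix tip",(575,215),54),("slide tip L",(298,170),54)]:
    q=onplane(t,np.array([uv])/6+[280,215],h)[0];print(n,(R.T@(q[:2]-p)).round(1))
E
```

```text
shoulderL [13.  67.7]
shoulderR [14.3 12.9]
top farL [101.4  69.1]
top farR [102.8  15. ]
plateTL [111.6 142.9]
plateTR [112.2 -62.8]
fix tip [78.1 -6.5]
slide tip L [70.4 85.5]
```

```bash
python3 d.py -62 -11.5 20; python3 -c "
from h import *
workorder.job_done()"
```

```text
t 13.25 delta tool [ 0.5 -3.4  1.3] twist 0.27 tilt [ 0.029  0.019 -0.999]
tcp clamp [-63.4  -8.2] z 20.5 F clamp [-1.3  2.5] 0.8 gap 39.3 q [-14.  27.  23. 124. -23.  31. 106.]
the job is handed in; nothing more can be done
```

The meter is clamped: I pumped the trigger three full strokes, then squeezed a fourth time. I handed the job in at 13.3 s, still squeezing at 15 N.

**Squeeze:** The full strokes closed to a gap of about 33 mm, and I let the trigger right out after each. The fourth stopped part way at about 39.5 mm, roughly 0.1 rad. Raising the grip from 12 to 15 N moved it only about half a millimetre, so the jaws have closed. From the clamp's figures I estimate about 19 N at the jaw; I could not measure that force.

**Meter position:** The pictures show it square to within about 0.02 rad, with its centre at clamp x about 58 mm. Its y came out between 41 and 44 mm, against a target of 43 mm.

**Disagreements:**
- The clamp frame from the top camera was about 3 mm off in y from the wrist camera and from touching the handle. I used the touch for the fingers, and that offset is why the meter's y is a range.
- The tool ended about 2° off vertical, which I left.

The arm moved only around the handle and trigger. In the last scene crop the breaker and screwdriver look unmoved. I did not recheck the tray.

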